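# File the drilled plate in the offcut rack

### The arm

A 7-joint arm with a two-finger parallel gripper is mounted at the origin on a cart in front of the work surface, level with it; the furniture and walls round the work are solid. World frame = base frame: x ahead of the robot, y to its left, z up, the work surface at z = 0. Lengths are in m, angles in rad, forces in N, time in s.
With the tool pointing down it reaches from about 0.4 to 0.85 m from the base axis. Payload 4.5 kg.
Tool frame: the origin (TCP) lies at the very end of the fingers, on their centre line; the grasp point (between the pads) lies 19 mm behind it (tcp_to_grasp is the z of the grasp point in the tool frame, in m); z points along the fingers, y is the line along which they close (so a half turn about z gives the same grasp; the last joint's range is limited). The gripper opens to 88 mm and grips with 3 to 60 N. Pads are 18 mm wide; open, the fingers measure 123 mm over their backs; the gripper's body (75 mm by 187 mm) begins 45 mm behind the grasp point.
Start: joints at [1.27, 0.689, -0.195, 1.565, 0.157, 0.902, -0.215], TCP at [0.205, -0.59, 0.239] pointing down, gripper open.
Joint ranges: [-3.01, 3.01], [-0.46, 2.08], [-1.47, 1.51], [0.13, 2.56], [-1, 4.14], [0.04, 2.09], [-2.66, 2.66]. Speed limits (rad/s): [2.57, 2.57, 3.14, 3.14, 3.14, 3.14, 3.14].

### API

Orientations are given as a unit quaternion [x, y, z, w].
In Python, from plant import * gives the robot as it stands. The module is installed in compiled form; this text tells all that it offers.
- The arm moves only by the shell command python3 -m jog 'ROWS' [OPENING] [FORCE]. ROWS is JSON, a list that holds one entry, the list of rows, each a list of 6 numbers: the shift along the tool's x, y, z in m, then the turn, a rotation vector about the tool's x, y, z in rad. In form: [[[dx, dy, dz, ax, ay, az], ...]]. A call has 1 to 12 rows; each row shifts and turns the commanded pose from where the row before left it, along the tool's axes as they then stand; what a row does not reach is not made up. A row lasts 1/8 s, in which the tool goes at most 62.5 mm and 10.7 degrees, less where a joint would pass 70% of its speed; a pose out of reach is approached as far as the arm can. A call with a gripper value outside its range is refused whole. OPENING is the finger opening in m, from 0 to 0.0881, set as the call begins (- or left out, the last holds). The fingers move at their own pace and stop on an object; FORCE is the grip in N (left out, the last holds). Time passes only in rows, so rows that do not move let the fingers close. It gives the time, the measured TCP pose, the force, the opening and the grip force at its end, in the units of the state.
- get_state(): the state, without advancing time (a new reading comes with each control period).
- snapshot(name): name is "scene" or "top"; returns a dict with "frame" (480x640x3 uint8, red, green, blue), "mtx" (3x3 intrinsics, pixels), "xyz" and "orientation" of the camera in the world. Camera axes: x right, y down, z forward; pixel columns grow to the right and rows downward; lengths in m; the calibration is good to about 2 mm. A picture is of the moment at which its call begins. There is no depth.
- finish_job(): hands the job in; it is judged then, once.
The state is a dict: "clock": time; "q": joint angles; "qd": joint speeds; "joint_torque": joint torques, N m; "tool_pos": TCP position; "eef_rot": TCP orientation; "contact_force": force on the tool from outside, world axes, zero at the start; "moment": the same for the moment, N m; "opening": opening from 0.0 (shut) to 1.0 (fully open); "finger_force": force on a finger pad.
Only numpy, scipy, OpenCV 4.12 (cv2) and the standard library are available. Lean on these libraries where they do the work, as an engineer would, in place of code of your own. Each camera call takes 0.05 s, during which the arm holds its last target. There are 200 camera calls.

### The job

Stand the drilled plywood plate - the longer and taller of the two boards standing on edge on the bench, with small holes in its dark face - in the empty slot of the slotted wooden rack: upright on its long edge, bottom edge down on the slot floor, roughly centred along the slot. Leave the two boards already in the rack where they are.

Things in the scene. Friction and masses are not known exactly. Their poses are not given: they have to be found in the camera images.
- plate_c (a point): Drilled plate: plywood board with a dark drilled face, 210 long, 85 high and 28 thick as it stands on its long edge on the bench, about 0.3 kg. A shorter plain block (116 long, 65 high, 28 thick), not listed, also stands on edge nearby, at least 50 mm away. This point is the plate's centre, half-way up (42 mm above its lower edge). Axes: x up, y along its length, z across its thickness (horizontal).
- free_slot (a point): Centre of the floor of the rack's one empty slot, 12 mm above the bench. The slot runs along this point's x axis; y is across it; z up. The rack is fixed to the bench: a base board 150 (along the slots) x 236 mm with three slots, each 40 mm wide, 150 long, open at both ends, 35 deep, 78 mm apart centre to centre, between battens whose tops are 47 mm above the bench. The other two slots hold boards.
- pine_c (a point): Pine block in the rack, stays there: 170 long, 60 high, 30 thick, top 72 mm above the bench. On its long edge in one of the two other slots. This point is its centre, half-way up; axes: x up, y along its length, z across its thickness.
- oak_c (a point): Oak offcut in the rack, stays there: 120 long, 45 high, 22 thick, top 57 mm above the bench. On its long edge in one of the two other slots. This point is its centre, half-way up; axes: x up, y along its length, z across its thickness.

How it is judged:
By the outcome, as a careful person would: the job done as asked, in the order asked, and still so for the second after the job is handed in, with the robot touching nothing.
It also fails if it takes over 32 s, if anything falls off the work surface, if the arm or the gripper's body presses on something with over 40 N, if the wrist force passes 120 N, or if a joint passes its speed limit or range.

## Working session

There is one attempt and no reset: what is moved stays moved. The work goes in short steps, Python scripts to look and compute and a shell command to move; the robot and the scene stay as the last step left them, time stands still between calls to the robot, and variables do not carry over. Pictures are saved under pics/ and viewed, at most 10 in all, crops included, and the job is handed in when it is done.

```bash
mkdir -p pics; cat > h.py <<'E'
from plant import *
import numpy as np, cv2
from scipy.spatial.transform import Rotation as R
def snap(n,f):
    s=snapshot(n); cv2.imwrite('pics/'+f,s['frame'][:,:,::-1]); return s
def back(s,u,v,z):
    d=R.from_quat(s['orientation']).apply(np.linalg.inv(s['mtx'])@[u,v,1]); p=np.array(s['xyz'])
    return p+d*(z-p[2])/d[2]
def proj(s,P):
    c=R.from_quat(s['orientation']).inv().apply(np.array(P)-s['xyz']); q=c@np.array(s['mtx']).T
    return q[...,:2]/q[...,2:]
E
python3 - <<'E'
from h import *
for n in('scene','top'):
    s=snap(n,n+'1.png'); print(n,s['mtx'],s['xyz'],s['orientation'])
st=get_state(); print({k:np.round(v,3) for k,v in st.items()})
E
```

```text
scene [[437.03209945   0.         314.41437672]
 [  0.         437.03209945 234.62238578]
 [  0.           0.           1.        ]] [0.25692146 0.60453477 0.80744265] [-0.20773837  0.91050171 -0.34928554  0.07636106]
top [[448.68522998   0.         310.45899647]
 [  0.         448.68522998 242.94829054]
 [  0.           0.           1.        ]] [0.42192618 0.02202893 1.00101745] [-0.69663432  0.71413682 -0.05921315  0.0346848 ]
{'clock': np.float64(0.1), 'q': array([ 1.27 ,  0.69 , -0.195,  1.566,  0.157,  0.902, -0.215]), 'qd': array([ 0.   , -0.003,  0.   , -0.003,  0.   ,  0.001, -0.002]), 'joint_torque': array([-3.0000e-03, -5.2850e+01, -1.2710e+00, -1.5383e+01, -5.2000e-02,
        2.0000e-03,  0.0000e+00]), 'tool_pos': array([ 0.205, -0.59 ,  0.238]), 'eef_rot': array([ 0.986,  0.167, -0.   , -0.001]), 'contact_force': array([-0.094, -0.342,  0.512]), 'moment': array([-0.044,  0.008,  0.028]), 'finger_force': np.float64(0.0), 'opening': np.float64(1.004)}
```

View pics/scene1.png

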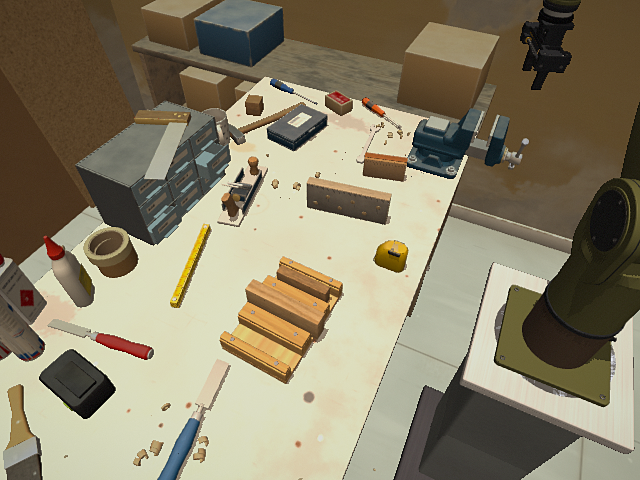

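View pics/top1.png

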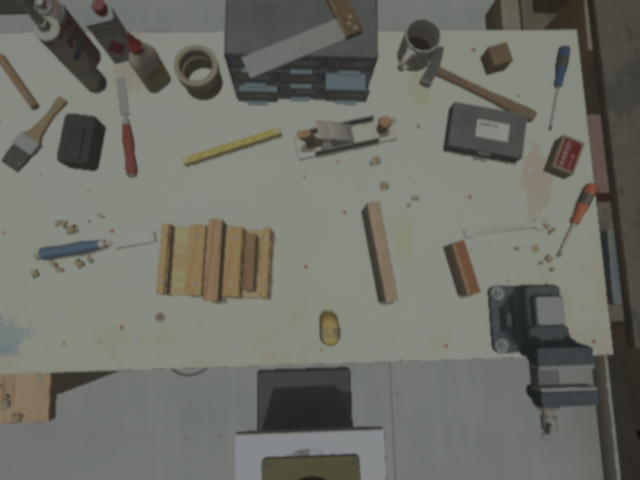

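The scene view shows the plate at about (348,200), and the rack at (280,320) with its near-left slot empty. In the top view the plate runs from (373,203) to (388,302). The rack spans (160–272, 220–300), and its free slot is at u≈180. Next, enlarged crops.

```bash
python3 - <<'E'
import cv2,numpy as np
a=cv2.imread('pics/top1.png'); 
c1=cv2.resize(a[195:315,150:280],None,fx=4.5,fy=4.5,interpolation=cv2.INTER_CUBIC)
c2=cv2.resize(a[195:315,355:405],None,fx=4.5,fy=4.5,interpolation=cv2.INTER_CUBIC)
c=np.clip(np.hstack([c1,c2])*1.5,0,255).astype(np.uint8)
# ticks
for i in range(0,120,10): cv2.putText(c,str(195+i),(0,int(i*4.5)+4),0,.35,(0,0,255)); cv2.line(c,(585,int(i*4.5)),(592,int(i*4.5)),(0,0,255))
for i in range(0,130,10): cv2.putText(c,str(150+i),(int(i*4.5)-8,10),0,.35,(255,0,0))
for i in range(0,50,10): cv2.putText(c,str(355+i),(585+int(i*4.5)-8,10),0,.35,(255,0,0))
cv2.imwrite('pics/crop1.png',c); print(c.shape)
E
```

```text
(540, 810, 3)
```

View pics/crop1.png

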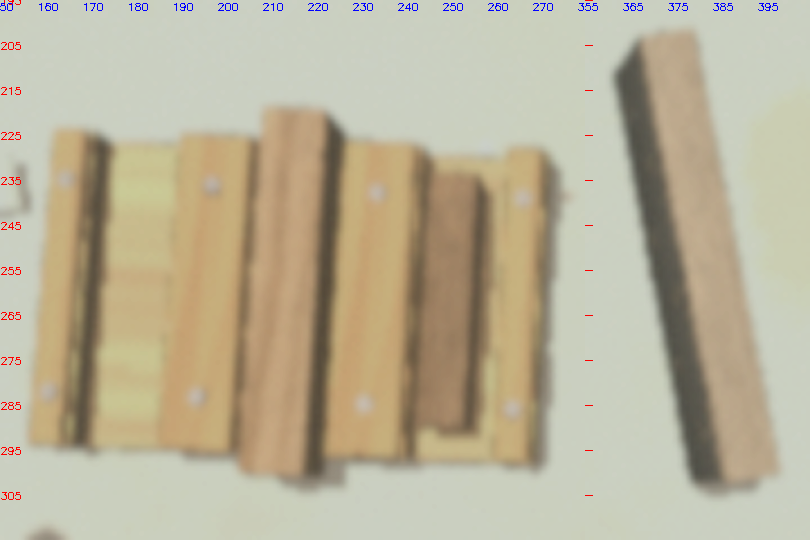

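```bash
cat > m.py <<'E'
from h import *
s=snapshot('top')
a=lambda X,Y:(150+X/4.5-.5+.11,195+Y/4.5-.39); b=lambda X,Y:(355+(X-585)/4.5-.39,195+Y/4.5-.39)
def B(p,z): return back(s,*p,z)
P=[B(b(*p),.085) for p in[(642,33),(697,30),(779,473),(722,485)]]
c=np.mean(P,0); d=(P[2]+P[3]-P[0]-P[1])/2
print('plate',np.round(c,4),'len,wid',np.linalg.norm(d),np.linalg.norm(P[0]-P[1]),np.linalg.norm(P[2]-P[3]),'ang',np.degrees(np.arctan2(-d[1],-d[0])))
n={k:B(a(*p),.047) for k,p in dict(lot=(55,130),lit=(85,130),lib=(65,445),lob=(30,445),m1t=(182,135),m1rt=(252,135),m1b=(160,452),m1rb=(237,456),m2lt=(347,142),m2rt=(415,145),m2lb=(325,456),m2rb=(402,460),rit=(507,149),rot=(545,150),rib=(500,463),rob=(535,465)).items()}
t=np.mean([n[k]for k in n if k.endswith('t')],0)-np.mean([n[k]for k in n if k.endswith('b')],0)
th=np.arctan2(t[1],t[0]); print('slot dir deg',np.degrees(th),'len',np.linalg.norm(t))
ex=np.array([np.cos(th),np.sin(th),0]); ey=np.array([-ex[1],ex[0],0])
off=dict(lo=118,li=98,m1=58,m1r=20,m2l=-20,m2r=-58,ri=-98,ro=-118)
o=[]
for k,v in n.items():
    q=v-ey*off[k[:-1]]/1000-ex*(.075 if k[-1]=='t' else -.075); o.append(q); print(k,np.round(v,4),'res',np.round(q@ey,4),np.round(q@ex,4))
rc=np.mean(o,0); print('rack c',rc,'free slot',rc+ey*.078)
E
python3 m.py
```

```text
plate [ 0.5247 -0.1595  0.085 ] len,wid 0.20938724227801994 0.025839418714369837 0.026660643044288092 ang 7.519262569233797
slot dir deg -2.9274338383287457 len 0.149369794030776
lot [0.5982 0.3035 0.047 ] res 0.2156 0.5069
lit [0.5979 0.2894 0.047 ] res 0.2215 0.5073
lib [0.4493 0.2964 0.047 ] res 0.221 0.5086
lob [0.4498 0.3125 0.047 ] res 0.217 0.5082
m1t [0.5945 0.2437 0.047 ] res 0.2157 0.5063
m1rt [0.5938 0.2107 0.047 ] res 0.2207 0.5072
m1b [0.445  0.2526 0.047 ] res 0.217 0.5065
m1rb [0.4422 0.217  0.047 ] res 0.2193 0.5055
m2lt [0.5894 0.1657 0.047 ] res 0.2156 0.5052
m2rt [0.5873 0.1335 0.047 ] res 0.2213 0.5047
m2lb [0.4411 0.1763 0.047 ] res 0.2186 0.5065
m2rb [0.4383 0.1405 0.047 ] res 0.2207 0.5055
rit [0.5844 0.0898 0.047 ] res 0.2175 0.5041
rot [0.5836 0.0717 0.047 ] res 0.2194 0.5041
rib [0.4357 0.0949 0.047 ] res 0.2151 0.5053
rob [0.4343 0.0786 0.047 ] res 0.2187 0.5047
rack c [0.51653595 0.19229372 0.047     ] free slot [0.5205195  0.27019194 0.047     ]
```

```bash
cat > go.py <<'E'
import sys; from h import *
x,y,z,deg=map(float,sys.argv[1:5]); n=int(sys.argv[5]) if len(sys.argv)>5 else 0
st=get_state(); r=R.from_quat(st['eef_rot']); 
th=np.radians(deg); t=R.from_matrix(np.array([[np.cos(th),np.sin(th),0],[np.sin(th),-np.cos(th),0],[0,0,-1]]))
print('tool shift',np.round(r.inv().apply(np.array([x,y,z])-st['tool_pos']),4),'turn',np.round((r.inv()*t).as_rotvec(),4),'clock',st['clock'],'f',np.round(st['contact_force'],1),'q',np.round(st['q'],2))
E
python3 go.py .5247 -.1595 .285 7.5; python3 -m jog '[[[0,0,-0.025,0,0,0],[0,0,-0.025,0,0,0]]]'; python3 go.py .5247 -.1595 .285 7.5
```

```text
tool shift [ 0.4432 -0.3015 -0.0465] turn [-1.30e-03  2.00e-04  2.04e-01] clock 0.15 f [-0.5  0.1  0.4] q [ 1.27  0.69 -0.19  1.57  0.16  0.9  -0.22]
clock: 0.4
tool_pos: [0.2052, -0.5899, 0.2887]
eef_rot: [0.986, 0.167, -0.0, -0.001]
contact_force: [0.0, -0.5, 0.4]
opening: 0.999
finger_force: 0.0
tool shift [ 0.4432 -0.3014  0.0042] turn [-1.60e-03  2.00e-04  2.04e-01] clock 0.4 f [ 0.  -0.5  0.4] q [ 1.27  0.64 -0.2   1.5   0.14  1.02 -0.2 ]
```

```bash
python3 -m jog '[[[0.02,-0.0135,0,0,0,0],[0.042,-0.0285,0,0,0,0],[0.042,-0.0285,0,0,0,0],[0.042,-0.0285,0,0,0,0],[0.042,-0.0285,0,0,0,0],[0.042,-0.0285,0,0,0,0],[0.042,-0.0285,0,0,0,0],[0.042,-0.0285,0,0,0,0],[0.042,-0.0285,0,0,0,0],[0.042,-0.0285,0,0,0,0],[0.03,-0.021,0,0,0,0],[0.015,-0.01,0,0,0,0]]]' 0.07; python3 go.py .5247 -.1595 .15 7.5
```

```text
clock: 1.9
tool_pos: [0.5258, -0.1582, 0.2885]
eef_rot: [0.986, 0.168, 0.0, -0.0]
contact_force: [-0.5, -1.6, 0.0]
opening: 0.794
finger_force: 0.0
tool shift [-0.0014  0.0009  0.1385] turn [-8.00e-04 -1.00e-04  2.07e-01] clock 1.9 f [-0.5 -1.6  0. ] q [ 0.34  0.53 -0.21  1.73  0.13  0.89 -1.16]
```

```bash
python3 -m jog '[[[-0.0015,0.001,0,0,0,0.1],[0,0,0.03,0,0,0.1],[0,0,0.05,0,0,0.007],[0,0,0.05,0,0,0],[0,0,0.01,0,0,0],[0,0,0,0,0,0]]]'; python3 go.py .5247 -.1595 .048 7.5; python3 - <<'E'
from h import *
out=[]
for n,(u,v) in dict(scene=(350,195),top=(380,250)).items():
    s=snapshot(n); f=s['frame'][:,:,::-1]; cv2.imwrite(f'pics/{n}2.png',f)
    out.append(cv2.resize(f[v-70:v+70,u-60:u+60],None,fx=3.3,fy=3.3,interpolation=cv2.INTER_CUBIC))
    print(n,'origin',u-60,v-70)
cv2.imwrite('pics/c2.png',np.clip(np.hstack(out)*1.3,0,255))
E
```

```text
clock: 2.65
tool_pos: [0.5238, -0.1627, 0.1491]
eef_rot: [0.998, 0.063, -0.0, 0.0]
contact_force: [0.4, 0.5, 0.3]
opening: 0.795
finger_force: 0.0
tool shift [ 0.0013 -0.0031  0.1011] turn [ 0.0005  0.0003 -0.004 ] clock 2.65 f [0.4 0.5 0.3] q [ 0.28  0.72 -0.11  1.88  0.14  0.55 -1.37]
scene origin 290 125
top origin 320 180[ WARN:0@1.532] global loadsave.cpp:1063 imwrite_ Unsupported depth image for selected encoder is fallbacked to CV_8U.
```

View pics/c2.png

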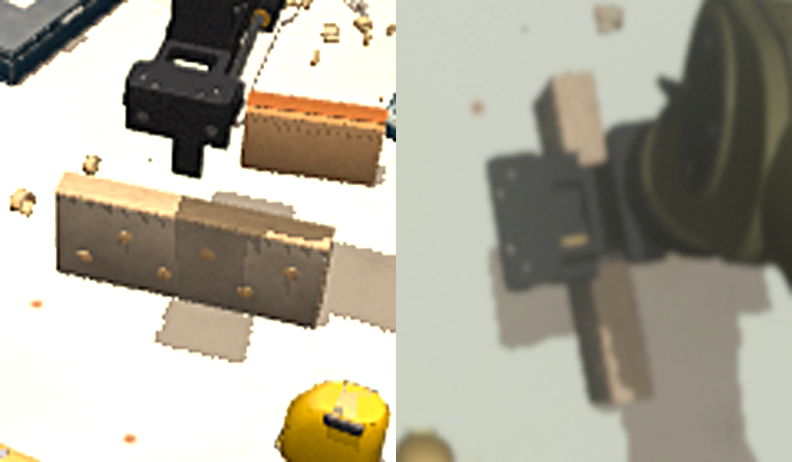

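The scene crop shows the gripper above the plate. The plate's top corners are at crop (57,190), (70,173), (335,228) and (320,240), and its front bottom corners at (57,270) and (318,326). I'll cross-check the plate pose from this camera.

```bash
python3 - <<'E'
from h import *
s=snapshot('scene'); B=lambda X,Y,z: back(s,290+X/3.3-.35,125+Y/3.3-.35,z)
P=[B(57,190,.085),B(70,173,.085),B(335,228,.085),B(320,240,.085)]; print(np.round(P,4),np.mean(P,0))
d=P[1]+P[0]-P[2]-P[3]; print(np.linalg.norm(d)/2,np.degrees(np.arctan2(d[1],d[0])))
print(B(57,270,0),B(318,326,0), 'mid', (B(57,270,0)+B(318,326,0))/2)
E
python3 go.py .5247 -.1595 .048 7.5
```

```text
[[ 0.6251 -0.1319  0.085 ]
 [ 0.6248 -0.1537  0.085 ]
 [ 0.4226 -0.1837  0.085 ]
 [ 0.4283 -0.1666  0.085 ]] [ 0.52521493 -0.15896884  0.085     ]
0.20210362126259498 9.210192308154852
[ 6.25945946e-01 -1.32278934e-01  1.11022302e-16] [ 0.4178089  -0.16502261  0.        ] mid [ 5.21877421e-01 -1.48650772e-01  5.55111512e-17]
tool shift [-0.0003 -0.0032  0.1026] turn [ 0.0015 -0.0034 -0.0036] clock 2.8 f [-0.2  0.3  0.2] q [ 0.28  0.71 -0.11  1.88  0.14  0.55 -1.37]
```

```bash
python3 -m jog '[[[0,-0.003,0.03,0,0,-0.004],[0,0,0.03,0,0,0],[0,0,0.025,0,0,0],[0,0,0.013,0,0,0],[0,0,0.003,0,0,0],[0,0,0,0,0,0]]]'; python3 go.py .5247 -.1600 .048 7.5
```

```text
clock: 3.55
tool_pos: [0.5241, -0.1591, 0.0486]
eef_rot: [0.998, 0.066, 0.001, 0.0]
contact_force: [-0.5, 0.1, 0.3]
opening: 0.792
finger_force: 0.0
tool shift [0.0005 0.0009 0.0006] turn [ 0.0007 -0.0015  0.0008] clock 3.55 f [-0.5  0.1  0.3] q [ 0.25  0.89 -0.07  1.93  0.18  0.33 -1.4 ]
```

Close, then lift slightly.

```bash
python3 -m jog '[[[0,0,0,0,0,0],[0,0,0,0,0,0],[0,0,0,0,0,0],[0,0,0,0,0,0],[0,0,0,0,0,0],[0,0,0,0,0,0]]]' 0.01 40; python3 -m jog '[[[0,0,-0.01,0,0,0],[0,0,-0.03,0,0,0],[0,0,-0.04,0,0,0],[0,0,-0.04,0,0,0],[0,0,-0.03,0,0,0],[0,0,0,0,0,0]]]'; python3 go.py .5205 .2702 .20 -2.9
```

```text
clock: 4.3
tool_pos: [0.5234, -0.1587, 0.0477]
eef_rot: [0.998, 0.066, -0.0, -0.0]
contact_force: [-0.2, 1.2, 1.0]
opening: 0.311
finger_force: 39.7
clock: 5.05
tool_pos: [0.5245, -0.1595, 0.1997]
eef_rot: [0.998, 0.066, 0.002, 0.001]
contact_force: [0.3, 0.4, -4.3]
opening: 0.308
finger_force: 39.7
tool shift [ 0.0523 -0.4265 -0.0009] turn [ 0.0015 -0.0044  0.1819] clock 5.05 f [ 0.3  0.4 -4.3] q [ 0.29  0.64 -0.13  1.85  0.13  0.66 -1.36]
```

```bash
python3 -m jog '[[[0.0025,-0.02,0,0,0,0],[0.005,-0.041,0,0,0,0],[0.005,-0.041,0,0,0,0],[0.005,-0.041,0,0,0,0],[0.005,-0.041,0,0,0,0],[0.005,-0.041,0,0,0,0],[0.005,-0.041,0,0,0,0],[0.005,-0.041,0,0,0,0],[0.005,-0.041,0,0,0,0],[0.005,-0.041,0,0,0,0],[0.003,-0.025,0,0,0,0],[0.0015,-0.0125,0,0,0,0]]]'; python3 -m jog '[[[0,0,0,0,0,0.06],[0,0,0,0,0,0.08],[0,0,0,0,0,0.04],[0,0,0,0,0,0],[0,0,0,0,0,0]]]'; python3 go.py .5205 .2702 .13 -2.9
```

```text
clock: 6.55
tool_pos: [0.5174, 0.2719, 0.1958]
eef_rot: [0.998, 0.067, -0.002, 0.001]
contact_force: [-0.4, 0.9, -3.9]
opening: 0.31
finger_force: 39.7
clock: 7.18
tool_pos: [0.5188, 0.2703, 0.1975]
eef_rot: [1.0, -0.024, -0.0, 0.0]
contact_force: [0.3, -0.5, -4.3]
opening: 0.314
finger_force: 39.7
tool shift [0.0017 0.     0.0675] turn [0.0005 0.0004 0.0028] clock 7.175 f [ 0.3 -0.5 -4.3] q [-0.56  0.69  0.01  1.74 -0.01  0.72 -2.17]
```

```bash
python3 -m jog '[[[0.0015,0,0.03,0,0,0.002],[0,0,0.03,0,0,0],[0,0,0.02,0,0,0],[0,0,0.005,0,0,0],[0,0,0,0,0,0]]]'; python3 go.py .5205 .2702 .061 -2.9; python3 - <<'E'
from h import *
out=[]
for n,(u,v) in dict(scene=(275,300),top=(205,260)).items():
    s=snapshot(n); f=s['frame'][:,:,::-1]; cv2.imwrite(f'pics/{n}3.png',f)
    out.append(cv2.resize(f[v-85:v+85,u-65:u+65],None,fx=3,fy=3,interpolation=cv2.INTER_CUBIC))
    print(n,'origin',u-65,v-85)
cv2.imwrite('pics/c3.png',np.clip(np.hstack(out)*1.25,0,255).astype(np.uint8))
E
```

```text
clock: 7.8
tool_pos: [0.5207, 0.2707, 0.1129]
eef_rot: [1.0, -0.025, 0.0, -0.0]
contact_force: [0.8, 0.4, -3.6]
opening: 0.312
finger_force: 39.7
tool shift [-0.0002  0.0005  0.0519] turn [-0.0002 -0.0003  0.0006] clock 7.8 f [ 0.8  0.4 -3.6] q [-0.56  0.81  0.    1.79 -0.    0.54 -2.18]
scene origin 210 215
top origin 140 175
```

View pics/c3.png

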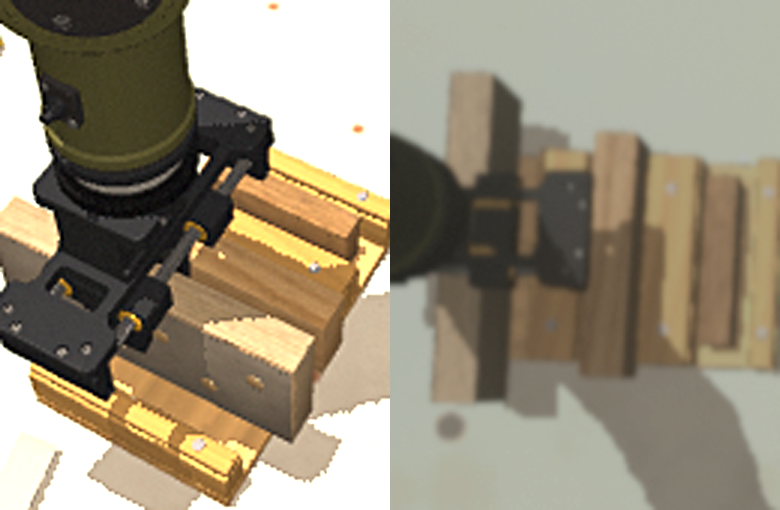

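The plate is held above the free slot, clear of the pine. In the top crop its top edge runs from (452,72)/(490,78) to (433,400)/(478,402). I'll check this numerically, and overlay the predicted slot on the first scene picture.

```bash
python3 - <<'E'
from h import *
s=snapshot('top'); B=lambda X,Y,z: back(s,140+(X-390)/3-.33,175+Y/3-.33,z)
P=[B(x,y,.150) for x,y in[(452,72),(490,76),(433,400),(478,402)]]
d=P[0]+P[1]-P[2]-P[3]; print(np.mean(P,0),np.linalg.norm(d)/2,np.degrees(np.arctan2(d[1],d[0])))
c=snapshot('scene'); a=cv2.imread('pics/scene1.png'); u0,v0=210,245
f=cv2.resize(a[v0:v0+140,u0:u0+140],None,fx=4,fy=4,interpolation=cv2.INTER_CUBIC)
th=np.radians(-2.9); ex=np.array([np.cos(th),np.sin(th),0]); ey=np.array([-ex[1],ex[0],0]); o=np.array([.5205,.2702,0])
for z,col,w in((.012,(255,0,0),.02),(.047,(0,0,255),.02)):
    q=proj(c,[o+ex*i*.075+ey*j*w+[0,0,z] for i,j in((1,1),(1,-1),(-1,-1),(-1,1))])
    cv2.polylines(f,[np.int32((q-[u0,v0]+.5)*4)],True,col,1,cv2.LINE_AA)
cv2.imwrite('pics/c4.png',f)
E
python3 go.py .5205 .2702 .061 -2.9
```

```text
[0.52255549 0.26783794 0.15      ] 0.20702999614555384 -1.7598769916217845
tool shift [-0.0006  0.0008  0.0527] turn [-0.001  -0.0016  0.0005] clock 8.0 f [-0.1  0.4 -3.9] q [-0.56  0.81  0.    1.79 -0.    0.54 -2.18]
```

View pics/c4.png

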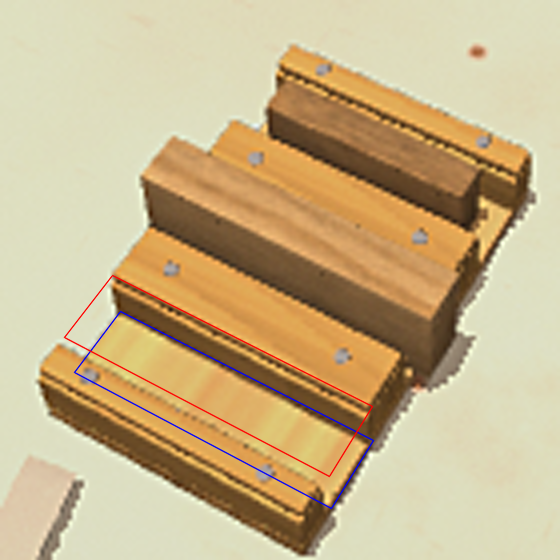

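The predicted slot matches the batten edges to within about 2 mm, with a slight bias towards +y. I'll lower with a 1 mm trim, watching the force.

```bash
python3 -m jog '[[[-0.0005,-0.001,0.006,0,0,0.006],[0,0,0.008,0,0,0],[0,0,0.008,0,0,0],[0,0,0.008,0,0,0],[0,0,0,0,0,0]]]'; python3 go.py .5205 .272 .061 -3.3
```

```text
clock: 8.62
tool_pos: [0.5194, 0.2713, 0.0817]
eef_rot: [1.0, -0.028, -0.001, 0.001]
contact_force: [-0.1, 0.8, -4.2]
opening: 0.308
finger_force: 39.7
tool shift [ 0.0011 -0.0008  0.0207] turn [0.0011 0.0015 0.0014] clock 8.625 f [-0.1  0.8 -4.2] q [-0.56  0.86  0.    1.81 -0.    0.48 -2.18]
```

```bash
python3 -m jog '[[[0.001,0,0.006,0,0,0],[0,0,0.006,0,0,0],[0,0,0.005,0,0,0],[0,0,0.002,0,0,0],[0,0,0,0,0,0]]]'; python3 go.py .5205 .272 .0597 -3.3;
```

```text
clock: 9.25
tool_pos: [0.5209, 0.2716, 0.0635]
eef_rot: [1.0, -0.028, -0.0, 0.0]
contact_force: [-0.2, 0.5, -4.0]
opening: 0.309
finger_force: 39.7
tool shift [-0.0004 -0.0004  0.0038] turn [0.0002 0.0002 0.0014] clock 9.25 f [-0.2  0.5 -4. ] q [-0.56  0.89  0.    1.81 -0.    0.44 -2.18]
```

```bash
python3 -m jog '[[[0,0,0.002,0,0,0],[0,0,0.001,0,0,0],[0,0,0.001,0,0,0],[0,0,0,0,0,0]]]'; python3 go.py .5205 .272 .0597 -3.3;
```

```text
clock: 9.75
tool_pos: [0.521, 0.2716, 0.0598]
eef_rot: [1.0, -0.028, 0.0, 0.0]
contact_force: [0.3, -0.7, -2.9]
opening: 0.309
finger_force: 39.7
tool shift [-0.0005 -0.0004  0.0001] turn [-0.     -0.0001  0.0014] clock 9.75 f [ 0.3 -0.7 -2.9] q [-0.56  0.9   0.    1.81 -0.    0.44 -2.18]
```

Beginning to touch; 1–2 mm further until the load is on the floor.

```bash
python3 -m jog '[[[0,0,0.0005,0,0,0],[0,0,0,0,0,0]]]'; python3 -m jog '[[[0,0,0.0005,0,0,0],[0,0,0,0,0,0]]]'
```

```text
clock: 10.0
tool_pos: [0.521, 0.2717, 0.0597]
eef_rot: [1.0, -0.028, 0.0, -0.0]
contact_force: [-1.2, 0.3, 2.9]
opening: 0.308
finger_force: 39.7
clock: 10.25
tool_pos: [0.521, 0.2717, 0.0597]
eef_rot: [1.0, -0.028, 0.0, -0.0]
contact_force: [-3.4, -1.0, 8.1]
opening: 0.306
finger_force: 39.6
```

```bash
python3 -m jog '[[[0,0,-0.0005,0,0,0],[0,0,0,0,0,0],[0,0,0,0,0,0],[0,0,0,0,0,0],[0,0,0,0,0,0]]]' 0.052; python3 -m jog '[[[0,0,-0.005,0,0,0],[0,0,-0.015,0,0,0],[0,0,-0.03,0,0,0],[0,0,-0.05,0,0,0],[0,0,-0.05,0,0,0],[0,0,-0.05,0,0,0],[0,0.05,0,0,0,0],[0,0.05,0,0,0,0],[0,0.05,0,0,0,0],[0,0.05,0,0,0,0],[0,0.05,0,0,0,0],[0,0,0,0,0,0]]]'; python3 - <<'E'
from h import *
out=[]
for n,(u,v) in dict(scene=(275,300),top=(205,260)).items():
    s=snapshot(n); f=s['frame'][:,:,::-1]; cv2.imwrite(f'pics/{n}5.png',f)
    out.append(cv2.resize(f[v-85:v+85,u-65:u+65],None,fx=3,fy=3,interpolation=cv2.INTER_CUBIC))
cv2.imwrite('pics/c5.png',np.clip(np.hstack(out)*1.25,0,255).astype(np.uint8))
E
```

```text
clock: 10.88
tool_pos: [0.5209, 0.2716, 0.0591]
eef_rot: [1.0, -0.028, -0.0, 0.0]
contact_force: [-0.2, 0.3, 0.2]
opening: 0.589
finger_force: 0.0
clock: 12.38
tool_pos: [0.5064, 0.0167, 0.2604]
eef_rot: [0.999, -0.032, 0.0, 0.001]
contact_force: [0.2, -0.2, -0.7]
opening: 0.587
finger_force: 0.0
```

View pics/c5.png

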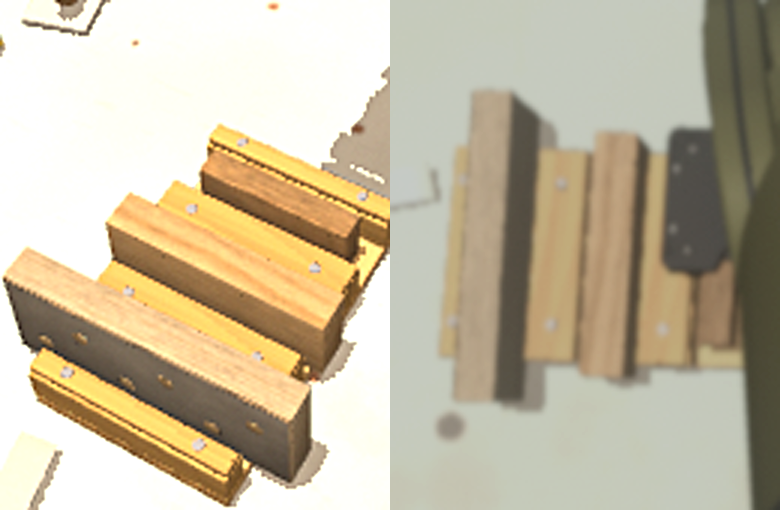

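The plate stands upright in the left slot, spanning (470–513, 90) to (455–500, 400) in the top crop. It overhangs the rack at both ends, and the pine and oak have not moved.

```bash
python3 -c "from plant import *; print(finish_job())"
```

```text
the job is handed in; nothing more can be done
None
```

The drilled plate stands upright on its long edge on the floor of the rack's empty slot, roughly centred along it; the pine and oak boards were left where they were, and the job was handed in at about 12.5 s, with no verdict returned.

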